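# Nest the planter corner guard

## Task

In the wreath workshop a short metal corner guard stands like a little roof on the wooden board. Pick out the loose corner guard with legs as wide as that one's and nest it on top, ridge over ridge and leg on leg, so that it sits right down and covers the short one from end to end, then let go. Do not shift the short guard, the narrow corner guard or the flat-topped channel from their places.

Things in the scene. Friction and masses are not known exactly. Their poses are not given: they have to be found in the camera images.
- guard: The guard to move: right-angled corner guard of bare metal, 62 mm long, legs 40 mm wide, 4 mm thick, about 0.15 kg. Stands on the table like a roof, ridge up, legs sloping 45 degrees, 57 mm wide, 31 mm high. Origin under its centre, level with its lower edges; x along the ridge, y across, z up. Its upright end faces, 62 mm apart along x, can be gripped from above just below the ridge.
- lower: The short guard to nest onto: same section (57 mm wide, 31 mm high) but 38 mm long, loose, ridge up near the middle of a fixed wooden board 110 x 100 x 12 mm. Origin under its centre, level with its lower edges (board's top); x along the ridge, z up. A guard fully nested on it has its origin 5.7 mm above this one's and, centred, sticks out 12 mm at each end.
- small_guard: Bystander: the narrow corner guard, also 62 mm long and ridge up on the table, but its legs are only 24 mm wide (34 mm over both, 20 mm high). Origin under its centre, x along the ridge. It stays where it is.
- channel: Bystander: a piece of channel (inverted U) of the same metal, 62 mm long, 36 mm wide, 25 mm high, flat on top, open side down on the table. Origin under its centre, x along its length. It stays where it is.

How it is judged:
By the outcome, as a careful person would: the job done as asked, in the order asked, and still so for the second after the job is handed in, with the robot touching nothing.
It also fails if it takes over 35 s, if anything falls off the work surface, if the arm or the gripper's body presses on something with over 40 N, if the wrist force passes 120 N, or if a joint passes its speed limit or range.

## Robot

A 6-joint arm with a two-finger parallel gripper is mounted at the origin on the work surface. World frame = base frame: x ahead of the robot, y to its left, z up, the work surface at z = 0. Lengths are in m, angles in rad, forces in N, time in s.
With the tool pointing down it reaches from about 0.4 to 0.925 m from the base axis. Payload 3.4 kg.
Tool frame: the origin (TCP) lies midway between the tips of the shut fingers; the grasp point (between the pads) lies 19 mm behind it; z points along the fingers, y is the line along which they close (so a half turn about z gives the same grasp; the last joint's range is limited). The gripper opens to 85 mm and grips with 20 to 120 N. Pads are 22 mm wide; open, the fingers measure 114 mm over their backs; the gripper's body (76 mm by 85 mm) begins 54 mm behind the grasp point. The pads swing forward as they close: fully open they stand 13 mm farther back than shut.
Start: joints at [-0.073, 0.307, 1.506, -0, 1.328, -0.073], TCP at [0.575, -0, 0.194] pointing down, gripper open.
Joint ranges: [-3.12, 3.12], [-1.05, 2.28], [0.14, 2.33], [-1.42, 4.57], [0.1, 2.73], [-2.68, 2.68]. Speed limits (rad/s): [2.57, 2.57, 3.14, 3.14, 3.14, 3.14].

## Interface

Orientations are given as a rotation vector (axis times angle).
In Python, from cell import bot, probe_bus, get_image, finish_job gives the robot as it stands (bot), with the cameras as plain functions, the readings (probe_bus) and the job as plain functions.
- The arm moves only by the tool pendant, called after ">>>" by a JSON object that holds its "fn" and its "kwargs". Schema: {"type":"object","properties":{"plan":{"type":"object","properties":{"jaw":{"type":"array","items":{"type":"number"},"minItems":1,"maxItems":12},"tx":{"type":"array","items":{"type":"number"},"minItems":1,"maxItems":12},"ty":{"type":"array","items":{"type":"number"},"minItems":1,"maxItems":12},"tz":{"type":"array","items":{"type":"number"},"minItems":1,"maxItems":12},"ax":{"type":"array","items":{"type":"number"},"minItems":1,"maxItems":12},"ay":{"type":"array","items":{"type":"number"},"minItems":1,"maxItems":12},"az":{"type":"array","items":{"type":"number"},"minItems":1,"maxItems":12}},"additionalProperties":false,"required":["jaw","tx","ty","tz","ax","ay","az"]},"grip_force":{"type":"number"},"only":{"type":"string"},"quiet":{"type":"boolean"},"lines":{"type":"string"}},"required":["plan"],"additionalProperties":false}. plan is an object with one list for each field, all of the same length, 1 to 12, a row being the entries at one place: jaw (the opening from 0.0 (shut) to 1.0 (fully open)), tx, ty, tz (the shift in m), ax, ay, az (a rotation vector in rad); each row is the pose to reach, as a shift and turn from the pose commanded when the call began, along the tool's axes at that moment; what a row does not reach only later rows make up. A row lasts 1/8 s, in which the tool goes at most 0.0625 m and 0.188 rad, less where a joint would pass 70% of its speed; a pose out of reach is approached as far as the arm can. The fingers move at their own pace and stop on an object; grip_force is the grip in N (left out, the last holds). Time passes only in rows, so rows that do not move let the fingers close. The tool returns the time, the measured TCP pose, the force, the opening and the grip force at its end. only (a regular expression) keeps the lines of the reply that match it, lines (a string "A,B") keeps lines A to B, and quiet returns only ok. Input that does not fit is refused with a message, and nothing moves.
- probe_bus.get_state(): the state, without advancing time (a new reading comes with each control period).
- get_image(name): name is "scene" or "side" or "wrist"; returns a dict with "color" (480x640x3 uint8, blue, green, red), "fx", "fy", "cx", "cy" (pixels), "extrinsics" (4x4, takes a point from camera to world coordinates). Camera axes: x right, y up, looking along -z (the intrinsics and any distortion apply to the point x, -y, -z); pixel columns grow to the right and rows downward; lengths in m; the calibration is good to about 2 mm. A picture is of the moment at which its call begins. There is no depth.
- finish_job(): hands the job in; it is judged then, once.
The state is a dict: "time": time; "joint_pos": joint angles; "joint_velocities": joint speeds; "joint_torque": joint torques, N m; "tcp_pos": TCP position; "eef_rot": TCP orientation; "contact_force": force on the tool from outside, world axes, zero at the start; "torque": the same for the moment, N m; "opening": opening from 0.0 (shut) to 1.0 (fully open); "grip_force": force on a finger pad.
Only numpy, scipy, OpenCV 4.12 (cv2) and the standard library are available. Lean on these libraries where they do the work, as an engineer would, in place of code of your own. Each camera call takes 0.05 s, during which the arm holds its last target. There are 200 camera calls.

## Working session

There is one attempt and no reset: what is moved stays moved. The work goes in short steps, Python scripts to look and compute and a tool call to move; the robot and the scene stay as the last step left them, time stands still between calls to the robot, and variables do not carry over. Pictures are saved under pics/ and viewed, at most 10 in all, crops included, and the job is handed in when it is done.

```bash
ls; mkdir -p pics; python3 - <<'E'
from cell import bot, probe_bus, get_image, finish_job
import cv2,numpy as np
ims=[]
for n in ["scene","side","wrist"]:
    d=get_image(n); cv2.imwrite(f"pics/{n}0.png",d["color"])
    print(n,d["fx"],d["fy"],d["cx"],d["cy"],[k for k in d]);print(np.round(d["extrinsics"],4).tolist())
s=probe_bus.get_state();print(s)
E
```

```text
cell.py
pics
scene 489.05782567951496 489.05782567951496 321.17105497621117 236.7687870594555 ['color', 'fx', 'fy', 'cx', 'cy', 'extrinsics']
[[0.7381, -0.5488, 0.3924, 0.8203], [0.6745, 0.5893, -0.4446, -0.3259], [0.0128, 0.5929, 0.8052, 0.6385], [0.0, 0.0, 0.0, 1.0]]
side 563.3162483922276 563.3162483922276 325.76097653084724 243.9775782097538 ['color', 'fx', 'fy', 'cx', 'cy', 'extrinsics']
[[0.9943, 0.0756, -0.075, 0.4604], [-0.1065, 0.6911, -0.7149, -0.6406], [-0.0022, 0.7188, 0.6952, 0.6473], [0.0, 0.0, 0.0, 1.0]]
wrist 432.21686288701517 432.21686288701517 316.76034785527463 244.1902276680578 ['color', 'fx', 'fy', 'cx', 'cy', 'extrinsics']
[[1.0, -0.0012, 0.0024, 0.5754], [0.0005, 0.9612, 0.2758, 0.0712], [-0.0026, -0.2758, 0.9612, 0.3727], [0.0, 0.0, 0.0, 1.0]]
{'time': 0.15, 'joint_pos': array([-7.35234804e-02,  3.07423354e-01,  1.50734895e+00, -2.43922958e-06,
        1.32840343e+00, -7.34923388e-02]), 'joint_velocities': array([-0.00047062, -0.00303716, -0.00402554, -0.00054994,  0.00154402,
       -0.00052024]), 'joint_torque': array([ 7.71606137e-04, -4.57977819e+01, -2.52218986e+01, -9.54763436e-05,
        8.49722768e-03, -4.89260890e-05]), 'tcp_pos': array([5.74421840e-01, 3.58829497e-06, 1.92789182e-01]), 'eef_rot': array([-2.22062865e+00, -2.22056081e+00,  1.62666954e-03]), 'contact_force': array([ 0.28814256, -0.2013374 , -0.07775064]), 'torque': array([ 0.00660681, -0.00542754,  0.03591365]), 'grip_force': 0.0, 'opening': 0.9960125198959756}
```

View pics/scene0.png

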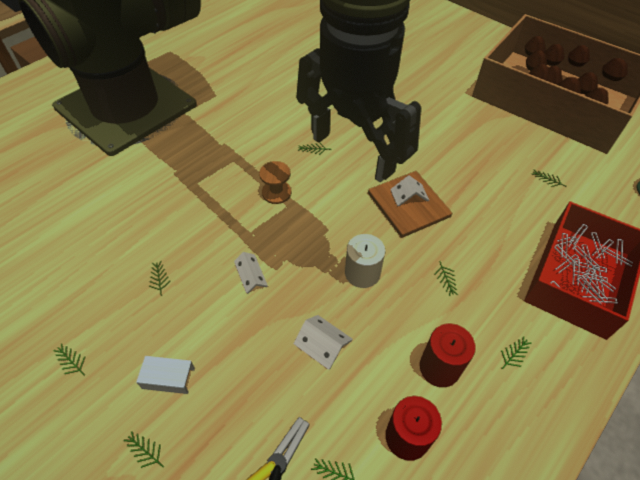

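View pics/side0.png

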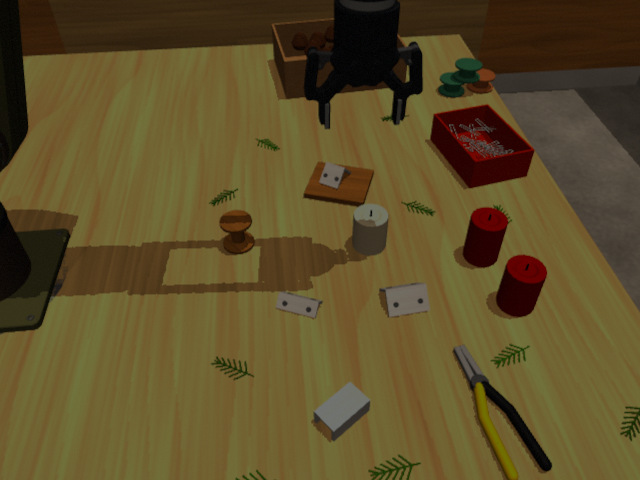

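View pics/wrist0.png

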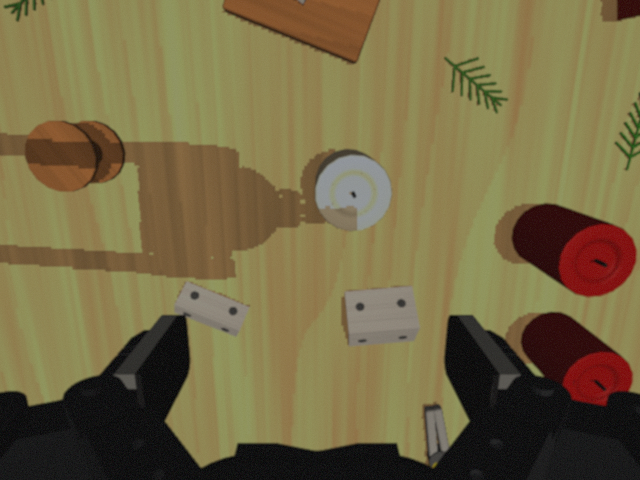

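The big guard is at scene (322,341), side (405,298) and wrist (381,315). The short guard on the board is at scene (408,190) and side (332,175). The narrow guard is at scene (250,272) and the channel at scene (165,373). I'll enlarge the guards to locate their ridge ends.

```bash
python3 - <<'E'
import cv2,numpy as np
R=[("wrist",381,315,45),("scene",322,341,45),("side",405,298,45),("scene",408,190,27),("side",332,176,27)]
t=[]
for n,u,v,h in R:
    im=cv2.imread(f"pics/{n}0.png")[v-h:v+h,u-h:u+h]
    g=cv2.resize(im,(266,266),interpolation=cv2.INTER_CUBIC)
    for k in range(0,2*h,10):
        p=int(k*266/(2*h)); cv2.putText(g,str(u-h+k),(p,8),0,.28,(0,0,255)); cv2.putText(g,str(v-h+k),(0,p+3),0,.28,(0,0,255))
        cv2.line(g,(p,10),(p,14),(0,0,255));cv2.line(g,(20,p),(24,p),(0,0,255))
    t.append(np.clip(g*1.3,0,255).astype(np.uint8))
t.append(t[0]*0)
cv2.imwrite("pics/m1.png",np.vstack([np.hstack(t[:3]),np.hstack(t[3:])]))
E
```

```text
(no output)
```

View pics/m1.png

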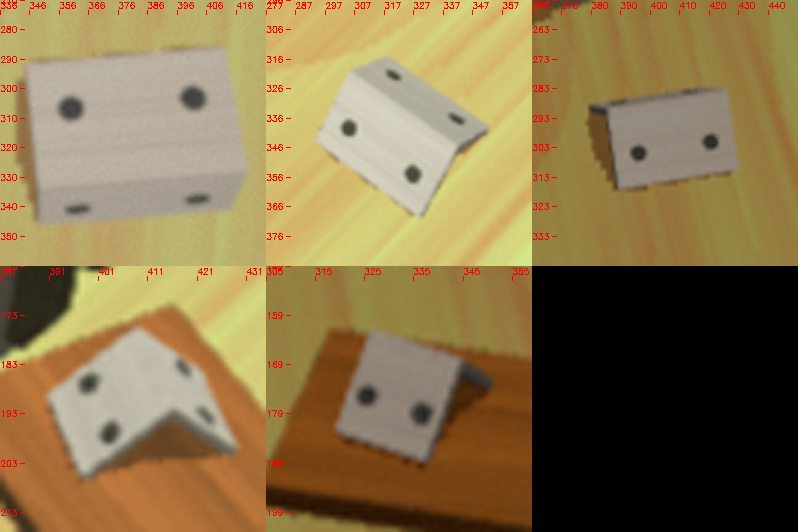

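```bash
cat > h.py <<'E'
import numpy as np
from cell import bot, probe_bus, get_image, finish_job
def cam(n):
    d=get_image(n); return d
def ray(d,u,v):
    E=np.array(d["extrinsics"]); r=E[:3,:3]@np.array([(u-d["cx"])/d["fx"],-(v-d["cy"])/d["fy"],-1]); return E[:3,3],r
def plane(d,u,v,z):
    o,r=ray(d,u,v); return o+r*(z-o[2])/r[2]
def tri(ds,uvs):
    A=0;b=0
    for d,(u,v) in zip(ds,uvs):
        o,r=ray(d,u,v); r=r/np.linalg.norm(r); P=np.eye(3)-np.outer(r,r); A=A+P; b=b+P@o
    return np.linalg.solve(A,b)
def rep(name,a,b):
    print(name,"mid",np.round((a+b)/2*1e3,1),"len",round(np.linalg.norm((a-b)[:2])*1e3,1),"yaw",round(np.degrees(np.arctan2(*(b-a)[1::-1])),1))
E
python3 - <<'E'
from h import *
D={n:cam(n) for n in ["scene","side","wrist"]}
G={"wrist":[(347.5,334.3),(419.2,327.5)],"scene":[(305.4,320.4),(342.6,346.1)],"side":[(385.7,288.5),(426,283.4)]}
L={"scene":[(409.4,175.2),(416.5,192)],"side":[(326.1,162),(344.9,168.1)]}
for nm,S,z in (("guard",G,.031),("lower",L,.043)):
    for n,p in S.items(): rep(nm+" "+n,*[plane(D[n],*q,z) for q in p])
    rep(nm+" tri",*[tri([D[n] for n in S],[S[n][i] for n in S]) for i in (0,1)])
s=probe_bus.get_state();print(s["time"],s["tcp_pos"],s["eef_rot"])
E
```

```text
guard wrist mid [ 633.1 -105.7   31. ] len 62.7 yaw 6.1
guard scene mid [ 635.4 -107.    31. ] len 62.4 yaw 5.7
guard side mid [ 633.9 -107.2   31. ] len 60.7 yaw 3.2
guard tri mid [ 634.2 -106.3   29.5] len 62.3 yaw 5.6
lower scene mid [567.2 186.7  43. ] len 38.1 yaw -36.1
lower side mid [564.8 182.7  43. ] len 38.5 yaw -35.0
lower tri mid [565.5 190.3  38. ] len 39.5 yaw -36.9
0.3 [ 5.74764391e-01 -1.22191618e-06  1.93188362e-01] [-2.22103481e+00 -2.22109945e+00  6.99702975e-04]
```

>>> {"fn": "pendant", "kwargs": {"plan": {"jaw":[1,1,1,1,1],"tx":[-0.053,-0.1065,-0.1065,-0.1065,-0.1065],"ty":[0.03,0.059,0.059,0.059,0.059],"tz":[0.0,0.0,0.06,0.11,0.11],"ax":[0,0,0,0,0],"ay":[0,0,0,0,0],"az":[-0.05,-0.096,-0.096,-0.096,-0.096]}, "grip_force": 40}}

```text
time: 0.92
tcp_pos: [0.6297, -0.1058, 0.079]
eef_rot: [-2.106, -2.318, 0.008]
contact_force: [-0.1, 0.3, 0.4]
opening: 1.001
grip_force: 0.0
```

```bash
python3 - <<'E'
from h import *
import cv2
d=cam("wrist");cv2.imwrite("pics/w1.png",d["color"])
s=probe_bus.get_state();print(s["tcp_pos"],s["eef_rot"])
E
```

```text
[ 0.63249318 -0.10621869  0.08202346] [-2.10973969 -2.32240968  0.00342082]
```

View pics/w1.png

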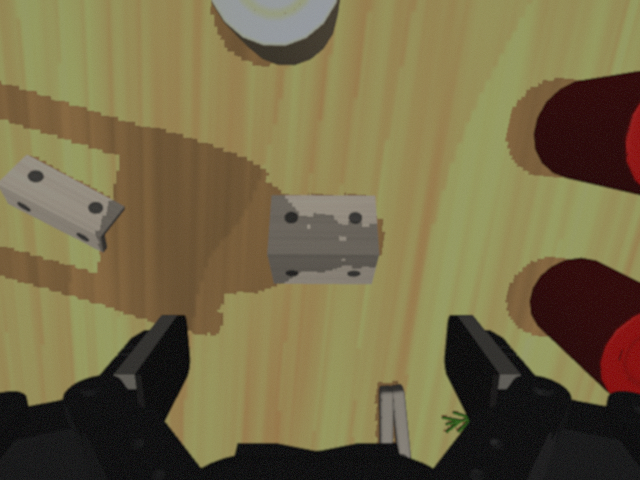

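The guard's ridge lies level in the picture, from about (267,254) to (380,255). The fingers are at columns 187 and 447, so it is centred between them. I'll check the numbers.

>>> {"fn": "pendant", "kwargs": {"plan": {"jaw":[1,1],"tx":[0,0],"ty":[0,0],"tz":[0,0],"ax":[0,0],"ay":[0,0],"az":[0,0]}}}

```text
time: 1.23
tcp_pos: [0.6361, -0.1068, 0.0864]
eef_rot: [2.109, 2.323, 0.004]
contact_force: [-0.3, -0.1, 0.3]
opening: 0.999
grip_force: 0.0
```

```bash
python3 - <<'E'
from h import *
d=cam("wrist")
rep("guard",plane(d,267,254,.031),plane(d,380,255,.031))
s=probe_bus.get_state();print(s["time"],s["tcp_pos"],s["eef_rot"])
E
```

```text
guard mid [ 641.2 -108.9   31. ] len 64.5 yaw 4.9
1.275 [ 0.63577123 -0.10667452  0.08607505] [2.10910065 2.3229152  0.00348052]
```

>>> {"fn": "pendant", "kwargs": {"plan": {"jaw":[1,1,1,1,0.4,0.4,0.4,0.4],"tx":[0,0,0,0,0,0,0,0],"ty":[0,0,0,0,0,0,0,0],"tz":[0.035,0.065,0.08,0.08,0.08,0.08,0.08,0.08],"ax":[0,0,0,0,0,0,0,0],"ay":[0,0,0,0,0,0,0,0],"az":[0,0,0,0,0,0,0,0]}, "grip_force": 40}}

```text
time: 2.28
tcp_pos: [0.6342, -0.1066, 0.004]
eef_rot: [2.112, 2.325, 0.0]
contact_force: [0.1, -0.3, -0.3]
opening: 0.399
grip_force: 0.0
```

```bash
python3 - <<'E'
from h import *
import cv2
a=cam("side")["color"][180:420,240:540];b=cam("wrist")["color"]
c=cam("scene")["color"][200:440,180:480]
cv2.imwrite("pics/w2.png",np.hstack([np.vstack([a,c]),b])[:, :800] if 0 else cv2.resize(np.hstack([np.vstack([a,c]),b]),(800,408)))
print(probe_bus.get_state())
E
```

```text
{'time': 2.425, 'joint_pos': array([-2.32162334e-01,  5.79328353e-01,  1.57488659e+00, -1.00193729e-05,
        9.87316355e-01, -3.28184719e-01]), 'joint_velocities': array([5.02443998e-04, 3.88257866e-03, 1.05098839e-03, 1.12213269e-03,
       3.95132179e-05, 1.72389844e-04]), 'joint_torque': array([ 1.62501288e-03, -5.64534652e+01, -1.92163432e+01, -2.58529381e-04,
       -1.42977773e-03, -1.70798586e-05]), 'tcp_pos': array([ 0.6339892 , -0.10653127,  0.00357762]), 'eef_rot': array([2.11222334e+00, 2.32545784e+00, 3.51553268e-05]), 'contact_force': array([-0.63198262,  0.91003064,  0.32905075]), 'torque': array([ 0.04116134, -0.03116344,  0.01413397]), 'grip_force': 0.0, 'opening': 0.4003372062759759}
```

View pics/w2.png

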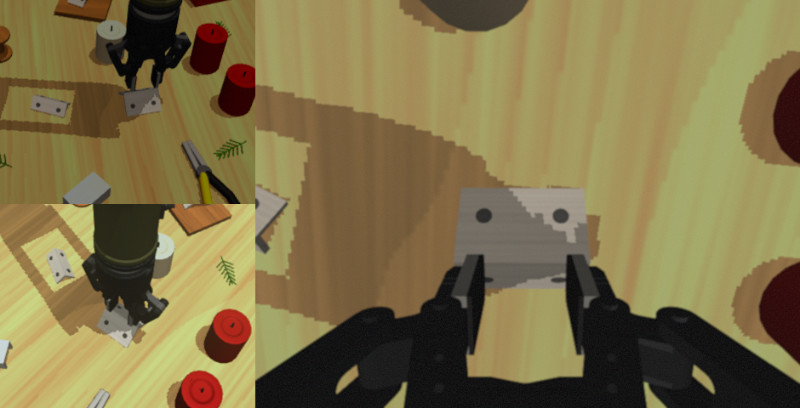

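The fingers shut to 0.4 with no contact, but the guard is between or under them at wrist columns 455–595 of the mosaic. I need a closer look with the TCP projected into the views.

```bash
cat >> h.py <<'E'
def proj(d,p):
    E=np.array(d["extrinsics"]); q=E[:3,:3].T@(np.array(p)-E[:3,3]); return d["cx"]-d["fx"]*q[0]/q[2], d["cy"]+d["fy"]*q[1]/q[2]
E
python3 - <<'E'
from h import *
import cv2
t=[]
p=probe_bus.get_state()["tcp_pos"]
for n,h in (("side",45),("scene",45),("wrist",110)):
    d=cam(n); u,v=proj(d,p); U,V=int(u),int(v)-h//3
    k=396/(2*h)
    if n=="scene":k=396/(2*h)
    g=cv2.resize(d["color"][V-h:V+h,U-h:U+h],(266,266) if 0 else (396,396),interpolation=cv2.INTER_CUBIC)
    for dz,c in ((0,(0,0,255)),(.03,(255,0,0))):
        a,b=proj(d,p+[0,0,dz]); cv2.circle(g,(int((a-U+h)*k),int((b-V+h)*k)),3,c,-1)
    print(n,u,v,U-h,V-h,k); t.append(np.clip(g*1.5,0,255).astype(np.uint8))
o=np.zeros((600,800,3),np.uint8); o[:396,:396]=t[0];o[:396,400:796]=t[1]
o[400:,:396]=cv2.resize(t[2],(200,200))[0:1,0:1]*0; o[400:600,:200]=cv2.resize(t[2],(200,200))
cv2.imwrite("pics/w3.png",o)
E
```

```text
side 404.0980713190845 297.8424147283195 359 237 4.4
scene 322.85826850444295 340.71440076916537 277 280 4.4
wrist 315.14100066631585 286.30416802982313 205 140 1.8
```

View pics/w3.png

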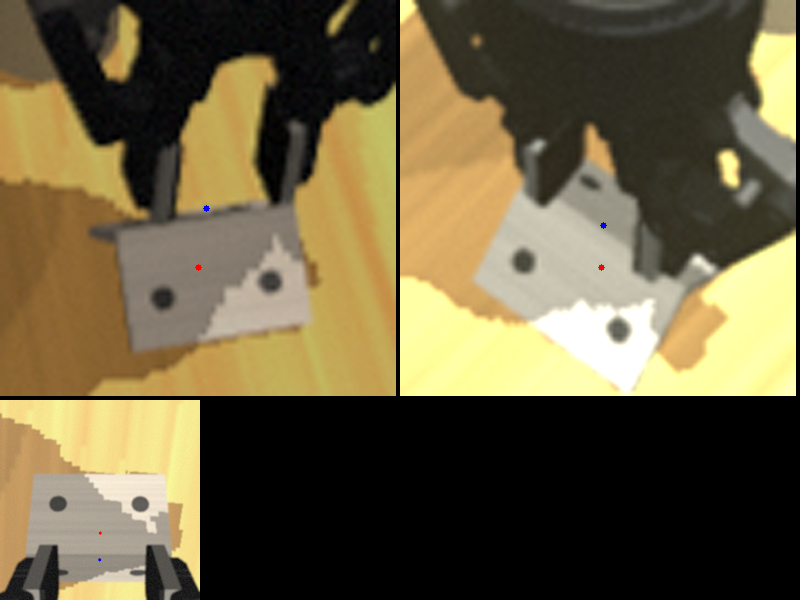

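The fingertips sit above the ridge, at side (396,287)/(424,284) and scene (309,327)/(335,343). I'll triangulate them.

```bash
python3 - <<'E'
from h import *
ds=[cam("side"),cam("scene")]
a=tri(ds,[(396.5,287),(308.8,326.6)]);b=tri(ds,[(423.8,283.6),(335,343.2)])
print(a,b); rep("tips",a,b)
for n,d in zip("ab",ds): print([np.round(proj(d,p),1) for p in (a,b)])
print(probe_bus.get_state()["tcp_pos"],np.round(probe_bus.get_state()["joint_pos"],3))
E
```

```text
[ 0.61736331 -0.11702147  0.04128763] [ 0.65850301 -0.11055411  0.03756105]
tips mid [ 637.9 -113.8   39.4] len 41.6 yaw 8.9
[array([396.7, 287.2]), array([423.5, 283.3])]
[array([308.8, 326.3]), array([335. , 343.7])]
[ 0.63395248 -0.10651641  0.00342324] [-0.232  0.58   1.575  0.     0.987 -0.328]
```

>>> {"fn": "pendant", "kwargs": {"plan": {"jaw":[1,1,1,1,1,1],"tx":[0,0,0,0,0,0],"ty":[0,0,0,0,0,0],"tz":[0,0,0,0.008,0.016,0.016],"ax":[0,0,0,0,0,0],"ay":[0,0,0,0,0,0],"az":[0,0,0,0,0,0]}}}

```text
time: 3.42
tcp_pos: [0.6329, -0.1063, -0.0138]
eef_rot: [-2.111, -2.324, 0.002]
contact_force: [-0.0, -0.0, 0.4]
opening: 1.0
grip_force: 0.0[ WARN:0@3.060] global loadsave.cpp:1063 imwrite_ Unsupported depth image for selected encoder is fallbacked to CV_8U.
```

```bash
python3 - <<'E'
from h import *
import cv2
t=[]
for n,x,y in (("side",355,225),("scene",270,270)):
    t.append(cv2.resize(cam(n)["color"][y:y+100,x:x+100],(400,400),interpolation=cv2.INTER_CUBIC))
cv2.imwrite("pics/w4.png",np.clip(np.hstack(t)*1.6,0,255))
E
```

```text
(no output)
```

View pics/w4.png

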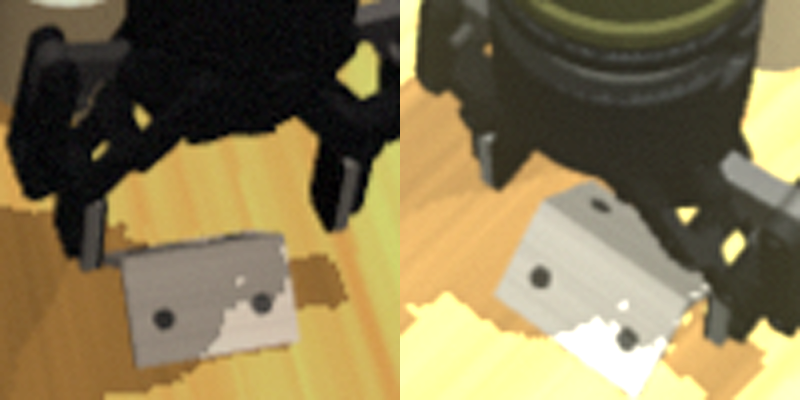

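The open fingers straddle the guard with their tips at about ridge height, at side (377.5,292)/(439.5,282) and scene (292.5,316)/(349,355).

```bash
python3 - <<'E'
from h import *
ds=[cam("side"),cam("scene")]
a=tri(ds,[(377.5,292),(292.5,316.3)]);b=tri(ds,[(439.5,282),(349.3,355)])
print(a,b); rep("tips",a,b); print(probe_bus.get_state()["tcp_pos"],probe_bus.get_state()["contact_force"])
E
```

```text
[ 0.58938017 -0.11974995  0.03730519] [ 0.68245655 -0.10954383  0.03658025]
tips mid [ 635.9 -114.6   36.9] len 93.6 yaw 6.3
[ 0.63416495 -0.10655822 -0.01245449] [-0.80377504 -0.07819028  0.09850017]
```

>>> {"fn": "pendant", "kwargs": {"plan": {"jaw":[1,1,1,0.5,0.5,0.5,0.5],"tx":[0,0,0,0,0,0,0],"ty":[0,0,0,0,0,0,0],"tz":[0.012,0.023,0.023,0.023,0.023,0.023,0.023],"ax":[0,0,0,0,0,0,0],"ay":[0,0,0,0,0,0,0],"az":[0,0,0,0,0,0,0]}, "grip_force": 50}}

```text
time: 4.5
tcp_pos: [0.6345, -0.1066, -0.0351]
eef_rot: [2.112, 2.325, 0.001]
contact_force: [0.7, 0.4, 1.2]
opening: 0.707
grip_force: 54.1
```

>>> {"fn": "pendant", "kwargs": {"plan": {"jaw":[0.5,0.5,0.5,0.5,0.5,0.5,0.5,0.5,0.5,0.5,0.5],"tx":[0,0,0,0.05,0.11,0.165,0.22,0.268,0.268,0.268,0.268],"ty":[0,0,0,-0.012,-0.027,-0.04,-0.054,-0.066,-0.066,-0.066,-0.066],"tz":[-0.03,-0.09,-0.14,-0.16,-0.16,-0.16,-0.16,-0.16,-0.16,-0.16,-0.16],"ax":[0,0,0,0,0,0,0,0,0,0,0],"ay":[0,0,0,0,0,0,0,0,0,0,0],"az":[0,0,0,0.14,0.3,0.45,0.6,0.724,0.724,0.724,0.724]}}}

```text
time: 5.88
tcp_pos: [0.543, 0.1528, 0.1244]
eef_rot: [2.799, 1.425, -0.0]
contact_force: [-0.2, -0.4, -0.7]
opening: 0.708
grip_force: 54.9
```

```bash
python3 - <<'E'
from h import *
import cv2
d=cam("wrist");cv2.imwrite("pics/w5.png",d["color"])
s=probe_bus.get_state();print(s["tcp_pos"],s["eef_rot"],s["grip_force"])
E
```

```text
[0.54307871 0.15270235 0.12439881] [ 2.79972150e+00  1.42467398e+00 -2.84186406e-04] 54.92524176836014
```

View pics/w5.png

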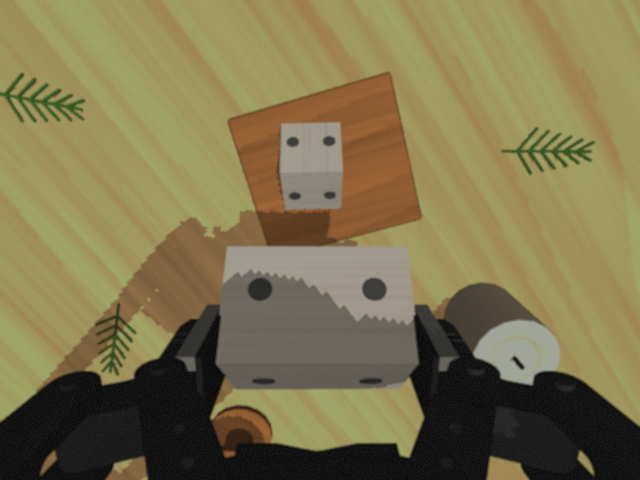

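The lower ridge spans about (281,172)–(343,172). The held guard's ridge spans about (216,362)–(418,360), with both nearly parallel. I'll refine the edges with gradients.

```bash
cat > m.py <<'E'
from h import *
import cv2
def ridge(d,c0,c1,r0,r1,l0,l1,q0,q1,lr):
    g=cv2.GaussianBlur(d["color"],(0,0),1.0).astype(float)
    gy=np.abs(np.gradient(g.mean(2),axis=0)); 
    cols=np.arange(c0,c1); w=gy[r0:r1,c0:c1]**4; rows=(w*np.arange(r0,r1)[:,None]).sum(0)/w.sum(0)
    k=np.polyfit(cols,rows,1); e=rows-np.polyval(k,cols); ok=np.abs(e)<1.5; k=np.polyfit(cols[ok],rows[ok],1)
    gx=np.abs(np.gradient(g,axis=1)).sum(2); out=[]
    for a,b in ((l0,l1),(q0,q1)):
        w=gx[lr[0]:lr[1],a:b]**4; x=(w*np.arange(a,b)).sum(1)/w.sum(1); kk=np.polyfit(np.arange(*lr),x,1)
        y=np.mean(lr); 
        for _ in range(5): x=np.polyval(kk,y); y=np.polyval(k,x)
        out.append((x,y))
    print("rms",e.std().round(2),np.round(out,1).tolist()); return out
E
python3 - <<'E'
from m import *
d=cam("wrist"); s=probe_bus.get_state(); T=s["tcp_pos"]
L=ridge(d,288,337,162,182,273,289,336,351,(150,186))
H=ridge(d,235,400,350,374,206,226,408,426,(335,372))
l=[plane(d,*p,.043) for p in L]; h=[plane(d,*p,T[2]+.066) for p in H]
rep("lower",*l); rep("held",*h); print(T)
from scipy.spatial.transform import Rotation as R
M=R.from_rotvec(s["eef_rot"]).as_matrix()
print("tool y yaw",np.degrees(np.arctan2(M[1,1],M[0,1])),"tool axes\n",M.round(4))
print("held-TCP in tool",M.T@((h[0]+h[1])/2-T),"lower-TCP in tool",M.T@((l[0]+l[1])/2-T))
E
```

```text
rms 0.1 [[279.8, 172.3], [342.0, 170.9]]
rms 0.13 [[216.9, 363.0], [416.5, 363.1]]
lower mid [564.5 188.5  43. ] len 37.4 yaw -34.8
held mid [544.1 154.2 190.4] len 59.5 yaw -36.0
[0.54307509 0.15270121 0.12439545]
tool y yaw -36.0720903926344 tool axes
 [[ 5.888e-01  8.083e-01 -1.000e-04]
 [ 8.083e-01 -5.888e-01 -2.000e-04]
 [-2.000e-04  1.000e-04 -1.000e+00]]
held-TCP in tool [ 1.81693737e-03 -7.29749336e-05 -6.60004253e-02] lower-TCP in tool [ 0.04156635 -0.00373288  0.08138563]
```

>>> {"fn": "pendant", "kwargs": {"plan": {"jaw":[0.5,0.5,0.5,0.5,0.5],"tx":[0,0,0,0,0],"ty":[-0.002,-0.002,-0.002,-0.002,-0.002],"tz":[0.045,0.09,0.09,0.09,0.09],"ax":[0,0,0,0,0],"ay":[0,0,0,0,0],"az":[0,0,0,0,0]}}}

```text
time: 6.6
tcp_pos: [0.5431, 0.1553, 0.0365]
eef_rot: [2.798, 1.426, 0.006]
contact_force: [0.3, 0.2, -1.4]
opening: 0.705
grip_force: 55.3
```

```bash
python3 - <<'E'
from h import *
import cv2
d=cam("wrist");w=d["color"][100:400,160:480]
s=probe_bus.get_state();T=s["tcp_pos"];print(T,s["eef_rot"],s["contact_force"])
t=[cv2.resize(w,(480,450),interpolation=cv2.INTER_CUBIC)]
q=[]
for n in ("side","scene"):
    e=cam(n);u,v=proj(e,T+[0,0,.05]); U,V=int(u)-40,int(v)-28;print(n,U,V)
    q.append(cv2.resize(e["color"][V:V+56,U:U+80],(320,225),interpolation=cv2.INTER_CUBIC))
cv2.imwrite("pics/w6.png",np.clip(np.hstack([t[0],np.vstack(q)])*1.4,0,255).astype(np.uint8))
E
```

```text
[0.54285543 0.15530753 0.03648701] [2.79814229 1.42593682 0.00603371] [0.12850222 0.02624702 0.04932978]
side 284 126
scene 353 139
```

View pics/w6.png

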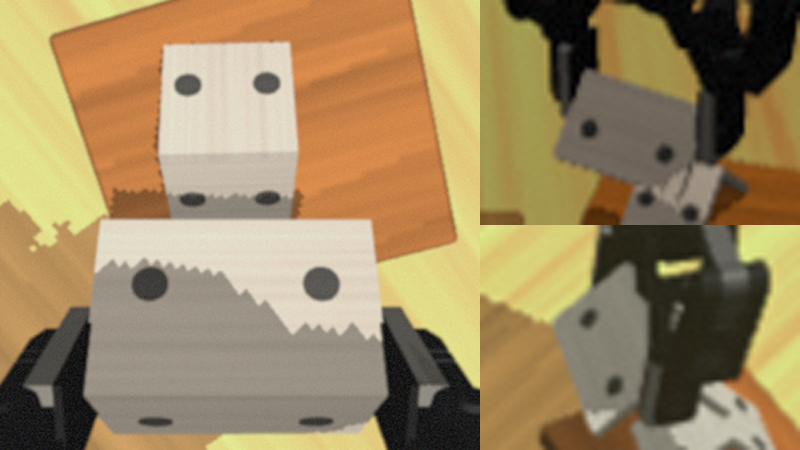

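The lower ridge is at wrist row ~202 (columns 265–359) and the held ridge at row ~364 (columns 217–419). They are parallel, and the held guard is firm and level in the fingers.

```bash
python3 - <<'E'
from m import *
from scipy.spatial.transform import Rotation as R
d=cam("wrist"); s=probe_bus.get_state(); T=s["tcp_pos"]; M=R.from_rotvec(s["eef_rot"]).as_matrix()
L=ridge(d,275,350,192,212,256,274,350,367,(180,218))
H=ridge(d,235,400,350,374,206,226,408,426,(335,372))
Z=np.array(d["extrinsics"])[2,3]; print("cam",np.array(d["extrinsics"])[:3,3],T)
for zl in (.043,.040,.037):
    l=[plane(d,*p,zl) for p in L]; rep(f"lower {zl}",*l); print("   tool",(M.T@((l[0]+l[1])/2-T)).round(4))
for k in (.066,.062,.058):
    h=[plane(d,*p,T[2]+k) for p in H]; rep(f"held {k}",*h); print("   tool",(M.T@((h[0]+h[1])/2-T)).round(4))
print(tri([cam("side"),cam("scene")],[(310.3,143.5),(390,148.2)]),"ridge left end; expect z",T[2]+.066)
E
```

```text
rms 0.08 [[268.0, 201.6], [359.7, 199.6]]
rms 0.15 [[216.9, 362.9], [416.5, 363.1]]
cam [0.58364607 0.21302249 0.21616798] [0.54187955 0.15529539 0.0357665 ]
lower 0.043 mid [564.6 188.5  43. ] len 37.1 yaw -34.7
   tool [ 0.0402 -0.0011 -0.0072]
lower 0.04 mid [564.2 188.1  40. ] len 37.8 yaw -34.7
   tool [ 0.0397 -0.0011 -0.0042]
lower 0.037 mid [563.9 187.6  37. ] len 38.4 yaw -34.7
   tool [ 0.0391 -0.0012 -0.0012]
held 0.066 mid [542.9 156.7 101.8] len 59.6 yaw -36.1
   tool [ 0.0018  0.0001 -0.066 ]
held 0.062 mid [541.5 154.7  97.8] len 61.7 yaw -36.1
   tool [-0.0006  0.0001 -0.062 ]
held 0.058 mid [540.1 152.7  93.8] len 63.8 yaw -36.1
   tool [-0.003   0.0001 -0.058 ]
[0.51952726 0.17532037 0.09799383] ridge left end; expect z 0.10176650408811266
```

>>> {"fn": "pendant", "kwargs": {"plan": {"jaw":[0.5,0.5,0.5,0.5,0.5,0.5,0.5,0.5],"tx":[0.02,0.04,0.04,0.04,0.04,0.04,0.04,0.04],"ty":[-0.0005,-0.001,-0.001,-0.001,-0.001,-0.001,-0.001,-0.001],"tz":[0,0,0,0.02,0.035,0.042,0.042,0.042],"ax":[0,0,0,0,0,0,0,0],"ay":[0,0,0,0,0,0,0,0],"az":[-0.02,-0.02,-0.02,-0.02,-0.02,-0.02,-0.02,-0.02]}}}

```text
time: 7.9
tcp_pos: [0.5642, 0.1881, -0.0071]
eef_rot: [2.784, 1.454, 0.001]
contact_force: [-0.3, -0.1, -1.7]
opening: 0.71
grip_force: 55.3
```

>>> {"fn": "pendant", "kwargs": {"plan": {"jaw":[0.5,0.5,0.5,0.5],"tx":[0,0,0,0],"ty":[0,0,0,0],"tz":[0.002,0.004,0.005,0.005],"ax":[0,0,0,0],"ay":[0,0,0,0],"az":[0,0,0,0]}}}

```text
time: 8.4
tcp_pos: [0.5636, 0.188, -0.0126]
eef_rot: [-2.785, -1.455, 0.0]
contact_force: [-0.1, -0.1, -0.6]
opening: 0.714
grip_force: 55.3
```

>>> {"fn": "pendant", "kwargs": {"plan": {"jaw":[0.5,0.5,0.5],"tx":[0,0,0],"ty":[0,0,0],"tz":[0.001,0.0025,0.0025],"ax":[0,0,0],"ay":[0,0,0],"az":[0,0,0]}}}

```text
time: 8.78
tcp_pos: [0.5635, 0.188, -0.0152]
eef_rot: [-2.784, -1.455, 0.001]
contact_force: [0.7, -0.5, -2.2]
opening: 0.711
grip_force: 55.3
```

>>> {"fn": "pendant", "kwargs": {"plan": {"jaw":[0.5,0.5,0.5],"tx":[0,0,0],"ty":[0,0,0],"tz":[0.001,0.001,0.001],"ax":[0,0,0],"ay":[0,0,0],"az":[0,0,0]}}}

```text
time: 9.15
tcp_pos: [0.5637, 0.1881, -0.016]
eef_rot: [2.785, 1.455, 0.0]
contact_force: [0.8, 0.1, -2.1]
opening: 0.708
grip_force: 55.3
```

>>> {"fn": "pendant", "kwargs": {"plan": {"jaw":[0.5,0.5,0.5],"tx":[0,0,0],"ty":[0,0,0],"tz":[0.001,0.001,0.001],"ax":[0,0,0],"ay":[0,0,0],"az":[0,0,0]}}}

```text
time: 9.52
tcp_pos: [0.5637, 0.188, -0.0169]
eef_rot: [2.784, 1.455, 0.0]
contact_force: [-0.2, -0.7, 0.7]
opening: 0.709
grip_force: 55.5
```

>>> {"fn": "pendant", "kwargs": {"plan": {"jaw":[0.5,0.5,0.5],"tx":[0,0,0],"ty":[0,0,0],"tz":[0.001,0.001,0.001],"ax":[0,0,0],"ay":[0,0,0],"az":[0,0,0]}}}

```text
time: 9.9
tcp_pos: [0.5637, 0.1877, -0.0172]
eef_rot: [2.784, 1.455, 0.0]
contact_force: [-2.0, -2.3, 5.3]
opening: 0.71
grip_force: 56.0
```

>>> {"fn": "pendant", "kwargs": {"plan": {"jaw":[0.5,0.5,0.5],"tx":[-0.0004,-0.0004,-0.0004],"ty":[0,0,0],"tz":[0,0,0],"ax":[0,0,0],"ay":[0,0,0],"az":[0,0,0]}}}

```text
time: 10.28
tcp_pos: [0.5636, 0.1876, -0.0174]
eef_rot: [2.784, 1.455, 0.001]
contact_force: [-0.9, -2.5, 6.9]
opening: 0.713
grip_force: 55.9
```

>>> {"fn": "pendant", "kwargs": {"plan": {"jaw":[0.5,0.5,0.5],"tx":[0,0,0],"ty":[0,0,0],"tz":[0.0005,0.0005,0.0005],"ax":[0,0,0],"ay":[0,0,0],"az":[0,0,0]}}}

```text
time: 10.65
tcp_pos: [0.5636, 0.1875, -0.0176]
eef_rot: [2.784, 1.455, 0.001]
contact_force: [-2.7, -2.6, 9.1]
opening: 0.71
grip_force: 56.2
```

>>> {"fn": "pendant", "kwargs": {"plan": {"jaw":[0.5,0.5,0.5],"tx":[-0.0005,-0.0005,-0.0005],"ty":[0,0,0],"tz":[0,0,0],"ax":[0,0,0],"ay":[0,0,0],"az":[0,0,0]}}}

```text
time: 11.02
tcp_pos: [0.5636, 0.1874, -0.0176]
eef_rot: [2.784, 1.455, 0.002]
contact_force: [-1.4, -1.6, 8.1]
opening: 0.71
grip_force: 56.1
```

>>> {"fn": "pendant", "kwargs": {"plan": {"jaw":[1,1,1,1],"tx":[0,0,0,0],"ty":[0,0,0,0],"tz":[0,0,0,0],"ax":[0,0,0,0],"ay":[0,0,0,0],"az":[0,0,0,0]}}}

```text
time: 11.52
tcp_pos: [0.5631, 0.1873, -0.0187]
eef_rot: [-2.784, -1.455, 0.0]
contact_force: [-0.5, 0.6, 0.1]
opening: 0.998
grip_force: 0.0
```

>>> {"fn": "pendant", "kwargs": {"plan": {"jaw":[1,1,1,1,1,1],"tx":[0,0,-0.04,-0.04,-0.04,-0.04],"ty":[0,0,0,0,0,0],"tz":[-0.02,-0.06,-0.11,-0.11,-0.11,-0.11],"ax":[0,0,0,0,0,0],"ay":[0,0,0,0,0,0],"az":[0,0,0,0,0,0]}}}

```text
time: 12.28
tcp_pos: [0.5397, 0.1548, 0.0901]
eef_rot: [-2.784, -1.455, 0.003]
contact_force: [0.1, -0.5, -0.2]
opening: 1.001
grip_force: 0.0
```

```bash
python3 - <<'E'
from h import *
import cv2
for n in ("wrist","side","scene"): cv2.imwrite(f"pics/z_{n}.png",cam(n)["color"])
d=cam("wrist"); im=d["color"]; hsv=cv2.cvtColor(im,cv2.COLOR_BGR2HSV)
m=((hsv[...,1]<60)&(hsv[...,2]>60)).astype(np.uint8); m[300:]=0
m=cv2.morphologyEx(m,cv2.MORPH_OPEN,np.ones((3,3)))
for c in cv2.findContours(m,0,2)[0]:
    if cv2.contourArea(c)>300: print(cv2.contourArea(c),cv2.boundingRect(c),cv2.approxPolyDP(c,4,True)[:,0].tolist())
print("nest pose expected px",[np.round(proj(d,p),1).tolist() for p in ([.5636,.1875,.0395+.0057],)],probe_bus.get_state()["tcp_pos"],probe_bus.get_state()["eef_rot"])
E
```

```text
10979.0 (259, 123, 120, 98) [[263, 124], [259, 183], [267, 220], [370, 220], [378, 181], [373, 123]]
nest pose expected px [[318.9, 181.8]] [0.5399586  0.15472557 0.09028971] [-2.78368988 -1.45491154  0.00306281]
```

```bash
python3 - <<'E'
from m import *
d=cam("wrist"); yaw=np.radians(-35); ex=np.array([np.cos(yaw),np.sin(yaw),0]); ey=np.array([-ex[1],ex[0],0])
R_=ridge(d,272,368,173,191,250,268,371,387,(172,190))
a,b=[plane(d,*p,.0177+.031-.004) for p in R_]; rep("nested ridge",a,b)
c=(a+b)/2
for lift in (0,.004):
  for q in (28.3,-28.3):
    p=c+ey*q/1e3; p[2]=.0177-.004+lift; print("lift",lift,"eave",q,"row",np.round(proj(d,p)[1],1))
g=cv2.GaussianBlur(d["color"],(0,0),1).astype(float); gy=np.abs(np.gradient(g,axis=0)).sum(2)
for r0,r1 in ((115,133),(211,230)):
    print("measured row",[round(float((gy[r0:r1,k-5:k+5].mean(1)**4*np.arange(r0,r1)).sum()/(gy[r0:r1,k-5:k+5].mean(1)**4).sum()),1) for k in (285,320,355)])
E
```

```text
rms 0.06 [[258.5, 180.0], [378.3, 179.8]]
nested ridge mid [564.  188.3  44.7] len 62.4 yaw -34.7
lift 0 eave 28.3 row 123.0
lift 0 eave -28.3 row 219.7
lift 0.004 eave 28.3 row 123.1
lift 0.004 eave -28.3 row 221.2
measured row [121.9, 122.0, 122.0]
measured row [213.6, 221.4, 216.1]
```

The ridge position, length (62.4 mm at seated height) and yaw all match the short guard as measured before nesting. Contact also came at the expected seated height, so I'm handing in.

```bash
python3 -c "
from cell import bot, probe_bus, get_image, finish_job
print(finish_job())"
```

```text
the job is handed in; nothing more can be done
None
```

The wide guard is nested on the short one and released; by the wrist camera it sits at the expected height, level, within about 0.5 mm and in line with where the short guard stood, and I handed the job in at about 12.5 s.

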